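# Lock a jam jar in the lid-testing stand

## Robot

A 7-joint arm with a two-finger parallel gripper is mounted at the origin on the work surface. World frame = base frame: x ahead of the robot, y to its left, z up, the work surface at z = 0. Lengths are in m, angles in degrees, forces in N, time in s.
With the tool pointing down it reaches from about 0.425 to 0.875 m from the base axis. Payload 4.7 kg.
Tool frame: the origin (TCP) lies on the centre line of the jaws, within the pads' length; the fingertips stand 14 mm ahead of it and the grasp point (between the pads) lies 5 mm behind it; z points along the fingers, y is the line along which they close (so a half turn about z gives the same grasp; the last joint's range is limited). The gripper opens to 87 mm and grips with 3 to 60 N. Pads are 19 mm wide; open, the fingers measure 117 mm over their backs; the gripper's body (75 mm by 190 mm) begins 51 mm behind the grasp point.
Start: joints at [65.036, 18.392, -4.016, 83.108, 1.295, 78.541, -3.26], TCP at [0.283, -0.585, 0.237] pointing down, gripper open.
Joint ranges: [-163.93, 163.93], [-17.29, 119.83], [-79.2, 71.16], [3.27, 140.29], [-89.18, 269.18], [5.43, 117.66], [-154.24, 154.24]. Speed limits (degrees/s): [147.25, 147.25, 180, 180, 180, 180, 180].

## Interface

Orientations are given as [roll, pitch, yaw] about the fixed x, y, z axes, in that order (R = Rz(yaw) Ry(pitch) Rx(roll)).
In Python, from cell import env gives the robot as it stands.
- The arm moves only by the tool jog_arm, never from a script. Its argument "motion" is a list that holds one entry, the list of rows, each a list of 7 numbers: the shift along the tool's x, y, z in units of 0.1 m (1.0 is 0.1 m), then the turn, a rotation vector about the tool's x, y, z in units of 180 degrees (1.0 is 180 degrees), then the closure, from 0 (fully open) to 1 (shut). A call has 1 to 5 rows; each row is the pose to reach, as a shift and turn from the pose commanded when the call began, along the tool's axes at that moment, turning the shorter way round; what a row does not reach only later rows make up. A row lasts 1/10 s, in which the tool goes at most 50 mm and 8.59 degrees, less where a joint would pass 70% of its speed; a pose out of reach is approached as far as the arm can. A call with a number of a shift or a turn outside -1 to 1 is refused whole. A call with a gripper value outside its range is refused whole. The fingers move at their own pace and stop on an object; "grip_force" is the grip in N (left out, the last holds). Time passes only in rows, so rows that repeat a pose let the fingers close. It gives the time, the measured TCP pose, the force, the opening and the grip force at its end, in the units of the state.
- env.get_obs(): the state, without advancing time (a new reading comes with each control period).
- env.read_camera(name): name is "scene" or "top"; returns (picture, depth): 400x640x3 uint8, red, green, blue; 400x640 float32, m along the optical axis (not along the pixel's ray), 0 where there is no reading.
- env.camera_info(name): a dict with "camera_matrix" (3x3 intrinsics, pixels), "origin" and "orientation" of the camera in the world. Camera axes: x right, y down, z forward; pixel columns grow to the right and rows downward; lengths in m; the calibration is good to about 2 mm. A picture is of the moment at which its call begins. camera_info takes no time and is no camera call.
- env.sign_off(): hands the job in; it is judged then, once.
The state is a dict: "time_s": time; "qpos": joint angles; "joint_velocities": joint speeds; "effort": joint torques, N m; "tool_pos": TCP position; "tool_rot": TCP orientation; "force": force on the tool from outside, world axes, zero at the start; "wrist_torque": the same for the moment, N m; "grip_width": finger opening in m; "grasp_force": force on a finger pad.
Only numpy, scipy, OpenCV 4.12 (cv2) and the standard library are available. Lean on these libraries where they do the work, as an engineer would, in place of code of your own. Each camera call takes 0.05 s, during which the arm holds its last target. There are 200 camera calls.

## Task

Slide the jam jar that stands in front of the lid-testing stand back against the stop of the stand's nest, then swing the keeper bar all the way down over it so that the bar's eye drops between the two ears, then push the locking pin along its cradle, through both ears and the eye, until its collar is home against the near ear. Leave the other jars and things on the table where they are.

Things in the scene. Friction and masses are not known exactly. Their poses are not given: they have to be found in the camera images.
- stand: Fixed aluminium stand, 300 x 215 mm. Origin on the table top; x points level from its open front (robot side) to its back, y left, z up. In this frame: hinge post, 120 mm high, at y = +0.12; white nest 45 mm high, open towards -x; forked post at (0, -0.12) with two ears, tops 123 mm high; pin cradle in front of the ears
- nest (a point): Point on the table, at (-0.02, 0, 0) of the stand, where the centre of the jar's underside is when the jar touches the nest's back stop, midway between its side guides. The guides are 82 mm apart (inner faces y = -0.041 and 0.041 of the stand) and flare at 30 degrees to a mouth 115 mm wide at x = -0.07; the stop's face is at x = 0.014
- ear_hole (a point): Centre of the hole in the near ear's front face, at (-0.017, -0.12, 0.105) of the stand. Both ears are 36 x 36 mm, 8 mm thick, upright, 18 mm apart (slot from x = -0.009 to 0.009), each with a 13 mm hole on one axis along the stand's x, in which direction (+x) the pin goes in
- cradle (a point): Middle of the pin's cradle, on the hole axis, at (-0.081, -0.12, 0.105) of the stand. A straight V trough from x = -0.017 to -0.145 of the stand carries the pin's grip in line with the ear holes. Its walls reach 13 mm either side of the axis and end 6 mm below the axis, so a fingertip can follow the pin above them
- bar (a joint): Keeper bar's hinge angle (rad): 0 = level, fully down on its stop (eye in line with the ear holes); grows as the free end swings up, to 1.4. Steel bar 12 mm wide, 16 mm deep, 0.25 kg, hinged about the stand's x at (0, 0.12, 0.105) of the stand, running towards -y when down. Friction (0.5 Nm) holds it where it is left. When down, the rubber pad under it is 4 mm above the jar's lid
- bar_push (a point): Point on the bar's upper face, 185 mm along the bar from the hinge axis and 8 mm above the bar's centre line: a good place to push. Moves with the bar; its z axis is normal to that face
- eye (a point): Centre of the 13 mm hole through the bar's end eye (30 x 30 mm, 12 mm thick), 240 mm from the hinge axis
- pin: Loose steel pin, 0.15 kg, lying level in the cradle, withdrawn from the ears. Origin on its axis at the shoulder (front of the front collar), x along the shank to the tip. Shank 10 mm diameter, 48 mm long, tapered tip; behind the shoulder a spool grip 60 mm long: two end collars 22 mm diameter, 8 mm thick, core 16 mm. May be turned about its axis. Home: shoulder against the near ear
- pin_back (a point): Centre of the flat rear face of the pin's grip, 60 mm behind the pin's origin
- jar: Round jam jar of amber glass with a black lid and paper label, 68 mm diameter, 85 mm high, 0.2 to 0.4 kg, standing on the table in front of the nest; origin at the centre of its underside, z up
- jar_b: same jar as jar (68 mm diameter, 85 mm high); origin at the centre of its underside; a bystander just behind the stand
- jar_c: same jar as jar (68 mm diameter, 85 mm high); origin at the centre of its underside; a bystander in the group at the left
- jar_d: same jar as jar (68 mm diameter, 85 mm high); origin at the centre of its underside; a bystander in the group at the left
- jar_e: same jar as jar (68 mm diameter, 85 mm high); origin at the centre of its underside; a bystander in the group at the left
- brush: Hand brush, about 200 mm long, lying on the table at the right; a bystander
- lid: Loose black lid, 62 mm diameter, 12 mm high, lying in front of the stand's hinge post; origin at the centre of its underside; a bystander
- twine: Cork-coloured spool, 60 mm diameter, 54 mm high, standing to the right of the forked post; origin at the centre of its underside; a bystander
- labels: Stack of labels 60 x 90 x 25 mm at the right; origin at the centre of its underside; a bystander

How it is judged:
By the outcome, as a careful person would: the job done as asked, in the order asked, and still so for the second after the job is handed in, with the robot touching nothing.
It also fails if it takes over 51 s, if anything falls off the work surface, if the arm or the gripper's body presses on something with over 40 N, if the wrist force passes 120 N, or if a joint passes its speed limit or range.

## Working session

There is one attempt and no reset: what is moved stays moved. The work goes in short steps, Python scripts to look and compute and a tool call to move; the robot and the scene stay as the last step left them, time stands still between calls to the robot, and variables do not carry over. Pictures are saved under pics/ and viewed, at most 11 in all, crops included, and the job is handed in when it is done.

Besides the shell and the picture viewer there is one more tool, called as name(argument=value, ...) on one line, values as JSON. jog_arm: Moves the arm, as the interface text tells. Shifts and turns lie within -1 to 1; 1 stands for 0.1 m of shift or 180 degrees of turn. Its arguments: {"type":"object","properties":{"motion":{"type":"array","items":{"type":"array","items":{"type":"array","items":{"type":"number"}}}},"grip_force":{"type":"number"}},"required":["motion"]}

```bash
mkdir -p pics
python3 - <<'E'
from cell import env
import cv2,numpy as np
for n in("scene","top"):
    p,d=env.read_camera(n); cv2.imwrite(f"pics/{n}0.png",p[:,:,::-1]); np.save(f"{n}0.npy",d); i=env.camera_info(n); print(n,i)
print(env.get_obs())
E
```

```text
scene {'camera_matrix': array([[392.01251868,   0.        , 311.83670993],
       [  0.        , 392.01251868, 201.19042064],
       [  0.        ,   0.        ,   1.        ]]), 'origin': array([ 1.09836167, -0.69522528,  1.26166555]), 'orientation': array([-142.56477779,    0.244457  ,   35.45953365])}
top {'camera_matrix': array([[384.86749346,   0.        , 320.21946302],
       [  0.        , 384.86749346, 202.87194413],
       [  0.        ,   0.        ,   1.        ]]), 'origin': array([0.40405427, 0.02813958, 1.19644644]), 'orientation': array([-169.03066565,    0.2935993 ,  -90.63292768])}
{'time_s': 0.1, 'qpos': array([65.0351176 , 18.43382606, -4.01501527, 83.16728252,  1.29419385,
       78.54108638, -3.25992375]), 'joint_velocities': array([-0.03749924, -0.06301868, -0.03745194, -0.04151531, -0.00256895,
       -0.02840265, -0.00888072]), 'effort': array([ 1.20837849e-04, -4.92568481e+01, -4.05607726e-01, -3.13398385e+01,
       -6.40556845e-02,  3.95608367e-02,  8.01021133e-05]), 'tool_pos': array([ 0.2823745 , -0.58494171,  0.23558749]), 'tool_rot': array([-1.79902989e+02,  4.83008753e-03,  2.57738926e+01]), 'force': array([0.15966923, 0.36162876, 0.0989555 ]), 'wrist_torque': array([ 0.02530721, -0.03869744,  0.00235438]), 'grasp_force': 0.0, 'grip_width': 0.08661592154153502}
```

View pics/scene0.png

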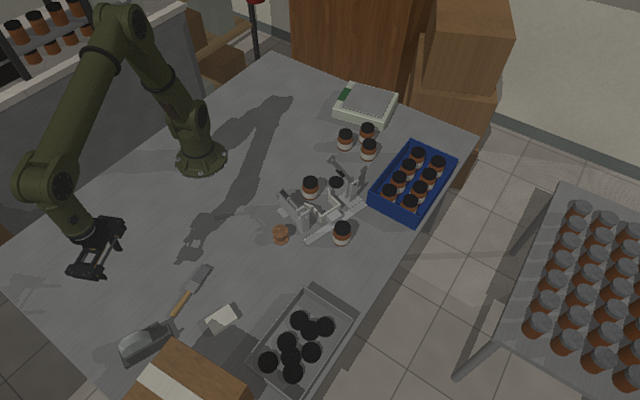

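View pics/top0.png

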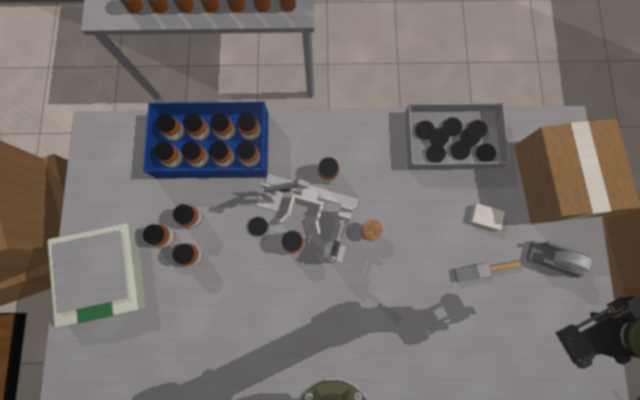

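The overview shows the stand at about (310,205) in top and (325,205) in scene. The target jar is at top (292,241) and the twine at (372,229). Next I'll enlarge both views.

Run:
```python
import cv2
a=cv2.imread("pics/top0.png")[150:270,240:400]; b=cv2.imread("pics/scene0.png")[145:255,265:385]
f=lambda a,k:cv2.convertScaleAbs(cv2.resize(a,None,fx=k,fy=k,interpolation=cv2.INTER_CUBIC),alpha=1.3)
cv2.imwrite("pics/top1.png",f(a,5)); cv2.imwrite("pics/scene1.png",f(b,5))
```

```text
(no output)
```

View pics/top1.png

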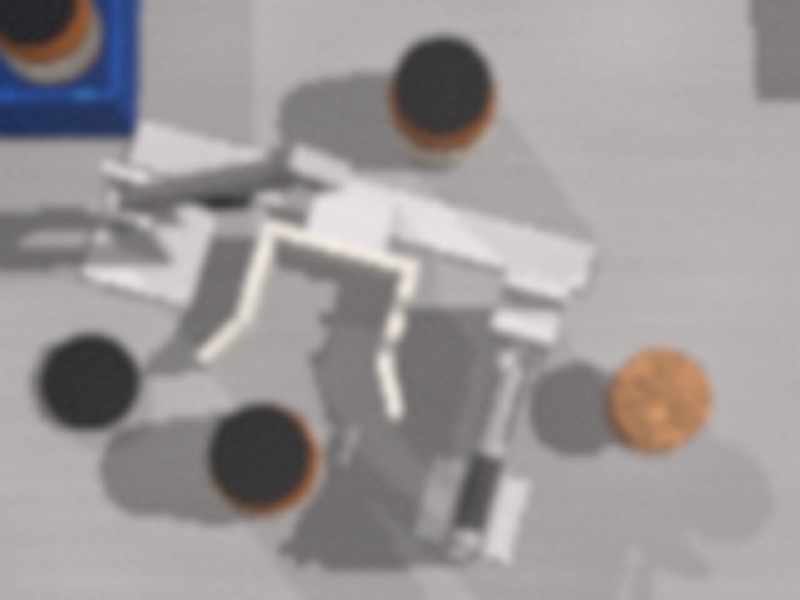

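View pics/scene1.png

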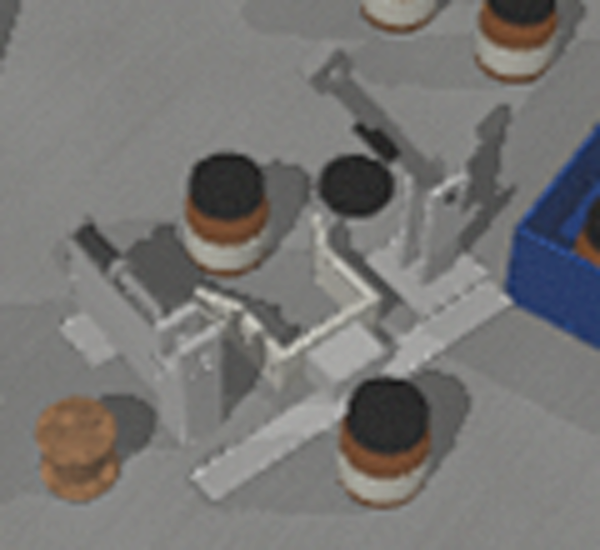

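```bash
cat > h.py <<'E'
import numpy as np
from scipy.spatial.transform import Rotation as R
from scipy.optimize import least_squares
I={}
def info(n):
    if n not in I:
        from cell import env
        I[n]=env.camera_info(n)
    return I[n]
def proj(n,P):
    i=info(n);c=(np.atleast_2d(P)-i['origin'])@R.from_euler('xyz',i['orientation'],degrees=True).as_matrix()
    q=c@i['camera_matrix'].T; return q[:,:2]/q[:,2:]
def unproj(n,uv,depth):
    i=info(n);r=np.linalg.solve(i['camera_matrix'],np.r_[uv,1])*depth
    return R.from_euler('xyz',i['orientation'],degrees=True).as_matrix()@r+i['origin']
def tri(obs,p0=(.6,0,.1)):
    s=least_squares(lambda p:np.concatenate([proj(n,p)[0]-uv for n,uv in obs]),p0);return s.x,np.abs(s.fun).max()
T=lambda x,y:((x+.5)/5-.5+240,(y+.5)/5-.5+150)
S=lambda x,y:((x+.5)/5-.5+265,(y+.5)/5-.5+145)
def world(p,q): # p=(x,y,z,yaw)
    c,s=np.cos(p[3]),np.sin(p[3]);q=np.asarray(q);return np.array([p[0]+c*q[0]-s*q[1],p[1]+s*q[0]+c*q[1],p[2]+q[2]])
E
python3 - <<'E'
from h import *
obs=[((.014,.041,.045),'top',T(276,239)),((.014,-.041,.045),'top',T(404,270)),((-.07,.0575,.045),'top',T(210,362)),((-.07,-.0575,.045),'top',T(391,416)),
((.014,.041,.045),'scene',S(368,298)),((.014,-.041,.045),'scene',S(282,347)),((-.07,.0575,.045),'scene',S(319,215)),((-.07,-.0575,.045),'scene',S(200,290)),]
f=lambda p:np.concatenate([proj(n,world(p,q))[0]-uv for q,n,uv in obs])
s=least_squares(f,[.6,0,0,-.23],loss='soft_l1');p=s.x
print('stand',p[:3],np.degrees(p[3]));print(f(p).reshape(-1,2).round(1))
np.save('stand.npy',p)
for nm,a,b in [('jarlid',T(262,456),S(228,187)),('eye',T(322,165),S(334,70)),('pinback',T(462,548),S(82,230)),('twine',T(660,400),S(77,425)),('jarb',T(442,85),S(387,412)),('lid',T(88,381),S(356,185))]:
    x,e=tri([('top',a),('scene',b)]);c,sn=np.cos(p[3]),np.sin(p[3]);d=x-p[:3]
    print(nm,x.round(4),'err',round(e,2),'in stand',np.round([c*d[0]+sn*d[1],-sn*d[0]+c*d[1],d[2]],4))
inv={'T':lambda u:((u-[240,150]+.5)*5-.5).round(),'S':lambda u:((u-[265,145]+.5)*5-.5).round()}
p0=p.copy();p0[2]=0
for nm,q in [('near ear topR',(-.017,-.138,.123)),('near ear topL',(-.017,-.102,.123)),('far ear back topR',(.017,-.138,.123)),('far back topL',(.017,-.102,.123)),('cradle end axis',(-.145,-.12,.105)),('hinge',(0,.12,.105)),('base br',(.0,-.12,0))]:
    w=world(p0,q);print(nm,inv['T'](proj('top',w)[0]),inv['S'](proj('scene',w)[0]))
# depth checks
d=np.load('top0.npy')
for nm,uv in [('earfront',T(530,315)),('jar',T(262,456)),('table',T(700,550)),('pin',T(478,495)),('foot',T(545,265))]:
    u,v=np.round(uv).astype(int);print(nm,unproj('top',(u,v),d[v,u]).round(4))
E
```

```text
stand [0.61987816 0.07360478 0.00222238] -17.095933122048233
[[ 0.1 -0.2]
 [ 0.3  1.1]
 [-0.2 -0.1]
 [ 0.2 -0.2]
 [ 0.  -0.6]
 [ 0.7  0.1]
 [-0.4  0.7]
 [ 0.4 -0.3]]
jarlid [0.5091 0.1142 0.0789] err 0.28 in stand [-0.1178  0.0062  0.0767]
eye [0.6244 0.0694 0.3187] err 0.93 in stand [ 0.0055 -0.0027  0.3164]
pinback [ 4.54e-01 -3.00e-04  1.01e-01] err 0.19 in stand [-0.1368 -0.1194  0.0988]
twine [ 0.5414 -0.1209  0.0579] err 0.38 in stand [-0.0178 -0.2089  0.0557]
jarb [0.7292 0.0058 0.0835] err 0.63 in stand [ 0.1244 -0.0327  0.0813]
lid [0.5624 0.2268 0.0103] err 0.83 in stand [-0.1     0.1295  0.008 ]
near ear topR [554. 350.] [155. 325.]
near ear topL [493. 332.] [195. 301.]
far ear back topR [570. 293.] [183. 356.]
far back topL [509. 276.] [223. 331.]
cradle end axis [460. 563.] [ 76. 220.]
hinge [133. 203.] [439. 188.]
base br [520. 345.] [192. 422.]
earfront [ 0.5879 -0.0434  0.0884]
jar [0.5078 0.1137 0.0913]
table [ 0.4547 -0.1496  0.0039]
pin [ 0.4816 -0.0084  0.1181]
foot [ 0.6333 -0.0589  0.0063]
```

The stand fit is good: predicted ear and hinge pixels match the picture, heights are within about 2 mm, and the residual is around 0.5 px. The pin's back is at about x = -0.137 in the stand frame, and the bar is at about 60°. Now a helper that plans the moves.

```bash
cat >> h.py <<'E'
def pose(x,y,ztip,yaw,tilt=0):
    "stand-frame x,y of fingertip, tip height; yaw rel. stand; tilt leans fingers to stand +x"
    p=np.load('stand.npy');p[2]=0;sy=np.degrees(p[3])
    Rm=R.from_euler('z',sy,degrees=True)*R.from_euler('y',-tilt,degrees=True)*R.from_euler('z',yaw,degrees=True)*R.from_euler('x',180,degrees=True)
    return world(p,(x,y,ztip))-Rm.apply([0,0,.014]),Rm
def show(wps,start=None):
    if start is None:
        from cell import env
        o=env.get_obs();start=(o['tool_pos'],R.from_euler('xyz',o['tool_rot'],degrees=True));print(o['tool_pos'].round(4),o['tool_rot'].round(1),o['force'].round(1),o['qpos'].round(0),o['time_s'])
    for w in wps:
        d=start[1].inv().apply(w[0]-start[0])*10;t=(start[1].inv()*w[1]).as_rotvec()/np.pi
        print(d.round(3).tolist(),t.round(4).tolist(),'| rows',max(np.ceil(np.linalg.norm(d)*2),np.ceil(np.linalg.norm(t)*180/8.59)),'tcp',w[0].round(3));start=w
def wp(x,y,z,yaw): return np.array([x,y,z]),R.from_euler('xyz',[180,0,yaw],degrees=True)
E
python3 - <<'E'
from h import *
a,ra=pose(-.2,.006,.2,180)
print(a, ra.as_euler('xyz',degrees=True))
show([wp(.33,-.49,.24,60),wp(.38,-.40,.24,95),wp(.42,-.31,.24,129),wp(.45,-.22,.24,163),wp(.46,-.12,.24,163),wp(.46,-.03,.24,163),wp(.455,.06,.22,163),pose(-.19,.006,.2,180),pose(-.19,.006,.1,180),pose(-.19,.006,.035,180)])
E
```

```text
[0.43047922 0.13813416 0.214     ] [180.           0.         162.90406688]
[ 0.2824 -0.5849  0.2356] [-179.9    0.    25.8] [0.2 0.4 0.1] [65. 18. -4. 83.  1. 79. -3.] 0.1
[0.842, -0.648, -0.043] [-0.0005, -0.0001, -0.1901] | rows 4.0 tcp [ 0.33 -0.49  0.24]
[1.029, -0.017, -0.0] [0.0, 0.0, -0.1944] | rows 5.0 tcp [ 0.38 -0.4   0.24]
[0.862, 0.477, 0.0] [-0.0, 0.0, -0.1889] | rows 4.0 tcp [ 0.42 -0.31  0.24]
[0.511, 0.8, 0.0] [-0.0, 0.0, -0.1889] | rows 4.0 tcp [ 0.45 -0.22  0.24]
[0.197, 0.986, 0.0] [0.0, 0.0, 0.0] | rows 3.0 tcp [ 0.46 -0.12  0.24]
[0.263, 0.861, 0.0] [0.0, 0.0, 0.0] | rows 2.0 tcp [ 0.46 -0.03  0.24]
[0.311, 0.846, 0.2] [0.0, 0.0, 0.0] | rows 2.0 tcp [0.455 0.06  0.22 ]
[0.363, 0.675, 0.06] [0.0, -0.0, 0.0005] | rows 2.0 tcp [0.44  0.135 0.214]
[0.0, -0.0, 1.0] [0.0, 0.0, 0.0] | rows 3.0 tcp [0.44  0.135 0.114]
[0.0, -0.0, 0.65] [0.0, 0.0, 0.0] | rows 2.0 tcp [0.44  0.135 0.049]
```

jog_arm(motion=[[[0.84,-0.65,-0.04,0,0,-0.19,0.655],[0.84,-0.65,-0.04,0,0,-0.19,0.655],[0.84,-0.65,-0.04,0,0,-0.19,0.655],[0.84,-0.65,-0.04,0,0,-0.19,0.655],[0.84,-0.65,-0.04,0,0,-0.19,0.655]]])

```text
time_s: 0.6
tool_pos: [0.3301, -0.4897, 0.2403]
tool_rot: [-180.0, 0.0, 60.1]
force: [-1.0, -0.5, -0.7]
grip_width: 0.055
grasp_force: 0.0
```

jog_arm(motion=[[[1.0,-0.02,0,0,0,-0.19,0.655],[1.0,-0.02,0,0,0,-0.19,0.655],[1.0,-0.02,0,0,0,-0.19,0.655],[1.0,-0.02,0,0,0,-0.19,0.655],[1.0,-0.02,0,0,0,-0.19,0.655]]])

```text
time_s: 1.1
tool_pos: [0.378, -0.4029, 0.2403]
tool_rot: [-180.0, -0.0, 94.0]
force: [-0.5, 0.2, 0.1]
grip_width: 0.0307
grasp_force: 0.0
```

jog_arm(motion=[[[0.86,0.48,0,0,0,-0.19,0.655],[0.86,0.48,0,0,0,-0.19,0.655],[0.86,0.48,0,0,0,-0.19,0.655],[0.86,0.48,0,0,0,-0.19,0.655],[0.86,0.48,0,0,0,-0.19,0.655]]])

```text
time_s: 1.6
tool_pos: [0.4196, -0.3138, 0.2404]
tool_rot: [-180.0, -0.0, 128.0]
force: [0.5, 0.5, -0.5]
grip_width: 0.03
grasp_force: 0.0
```

jog_arm(motion=[[[0.51,0.8,0,0,0,-0.19,0.655],[0.51,0.8,0,0,0,-0.19,0.655],[0.51,0.8,0,0,0,-0.19,0.655],[0.51,0.8,0,0,0,-0.19,0.655],[0.51,0.8,0,0,0,-0.19,0.655]]])

```text
time_s: 2.1
tool_pos: [0.4508, -0.2243, 0.2404]
tool_rot: [180.0, -0.0, 162.2]
force: [0.0, 0.4, 0.8]
grip_width: 0.0299
grasp_force: 0.0
```

jog_arm(motion=[[[0.2,1.0,0,0,0,-0.004,0.655],[0.2,1.0,0,0,0,-0.004,0.655],[0.2,1.0,0,0,0,-0.004,0.655]]])

```text
time_s: 2.4
tool_pos: [0.4629, -0.1158, 0.241]
tool_rot: [179.8, 0.0, 163.3]
force: [0.1, 0.3, 0.3]
grip_width: 0.0298
grasp_force: 0.0
```

jog_arm(motion=[[[0.26,0.9,0,0,0,0,0.655],[0.26,0.9,0,0,0,0,0.655],[0.26,0.9,0,0,0,0,0.655]]])

```text
time_s: 2.7
tool_pos: [0.463, -0.0229, 0.2411]
tool_rot: [179.9, 0.0, 163.3]
force: [0.3, -0.4, 0.9]
grip_width: 0.03
grasp_force: 0.0
```

jog_arm(motion=[[[0.31,0.85,0.2,0,0,0,0.655],[0.31,0.85,0.2,0,0,0,0.655],[0.31,0.85,0.2,0,0,0,0.655]]])

```text
time_s: 3.0
tool_pos: [0.4565, 0.0666, 0.2199]
tool_rot: [179.9, -0.1, 163.3]
force: [0.2, 0.7, 0.5]
grip_width: 0.0298
grasp_force: 0.0
```

Run:
```python
from h import *
show([pose(-.19,.006,.2,180),pose(-.19,.006,.1,180),pose(-.19,.006,.035,180),pose(-.16,.006,.035,180,4),pose(-.13,.0045,.035,180,8),pose(-.1,.002,.035,180,12),pose(-.075,.0,.035,180,15),pose(-.06,.0,.035,180,15),pose(-.05,.0,.035,180,15)])
```

```text
[0.4565 0.0666 0.2199] [ 1.799e+02 -1.000e-01  1.633e+02] [0.2 0.7 0.5] [ 36.  -4. -46. 109.  -3.  74.  65.] 3.0
[0.354, 0.609, 0.061] [0.0006, -0.0006, 0.0023] | rows 2.0 tcp [0.44  0.135 0.214]
[0.0, -0.0, 1.0] [0.0, 0.0, 0.0] | rows 3.0 tcp [0.44  0.135 0.114]
[0.0, -0.0, 0.65] [0.0, 0.0, 0.0] | rows 2.0 tcp [0.44  0.135 0.049]
[-0.29, -0.0, 0.0] [-0.0, -0.0222, -0.0] | rows 1.0 tcp [0.468 0.127 0.049]
[-0.29, -0.015, 0.021] [-0.0, -0.0222, -0.0] | rows 1.0 tcp [0.495 0.117 0.049]
[-0.287, -0.025, 0.042] [-0.0, -0.0222, 0.0] | rows 1.0 tcp [0.522 0.106 0.049]
[-0.237, -0.02, 0.052] [0.0, -0.0167, -0.0] | rows 1.0 tcp [0.545 0.097 0.049]
[-0.145, -0.0, 0.039] [0.0, 0.0, 0.0] | rows 1.0 tcp [0.559 0.092 0.049]
[-0.097, 0.0, 0.026] [0.0, 0.0, 0.0] | rows 1.0 tcp [0.569 0.089 0.049]
```

jog_arm(motion=[[[0.35,0.61,0.06,0,0,0.002,0.655],[0.35,0.61,0.06,0,0,0.002,0.655],[0.35,0.61,0.06,0,0,0.002,0.655]]])

```text
time_s: 3.3
tool_pos: [0.4411, 0.132, 0.2146]
tool_rot: [180.0, -0.0, 162.8]
force: [-0.1, -0.6, 0.3]
grip_width: 0.0301
grasp_force: 0.0
```

jog_arm(motion=[[[0,0,0.5,0,0,0,0.655],[0,0,1.0,0,0,0,0.655],[0,0,1.0,0,0,0,0.655]]])

```text
time_s: 3.6
tool_pos: [0.4374, 0.1265, 0.1091]
tool_rot: [-179.7, -0.6, 162.6]
force: [-0.8, -0.4, -0.9]
grip_width: 0.0299
grasp_force: 0.0
```

jog_arm(motion=[[[0,0,0.35,0,0,0,0.655],[0,0,0.65,0,0,0,0.655],[0,0,0.65,0,0,0,0.655]]])

```text
time_s: 3.9
tool_pos: [0.4404, 0.1279, 0.0482]
tool_rot: [-179.9, -0.3, 162.7]
force: [0.2, -0.1, 0.5]
grip_width: 0.0304
grasp_force: 0.0
```

Run:
```python
from h import *
show([pose(-.16,.006,.035,180,4)])
from cell import env
import cv2
p,d=env.read_camera("top");q,_=env.read_camera("scene")
f=lambda a:cv2.resize(a,(400,300),interpolation=cv2.INTER_CUBIC)
cv2.imwrite("pics/c2.png",np.hstack([f(p[150:270,240:400]),f(q[100:235,230:410])])[:,:,::-1])
```

```text
[0.4404 0.1279 0.0482] [-179.9   -0.3  162.7] [ 0.2 -0.1  0.5] [ 29.  11. -51. 119.  11.  54.  44.] 3.9
[-0.265, 0.069, -0.009] [-0.0007, -0.0238, -0.0013] | rows 1.0 tcp [0.468 0.127 0.049]
```

View pics/c2.png

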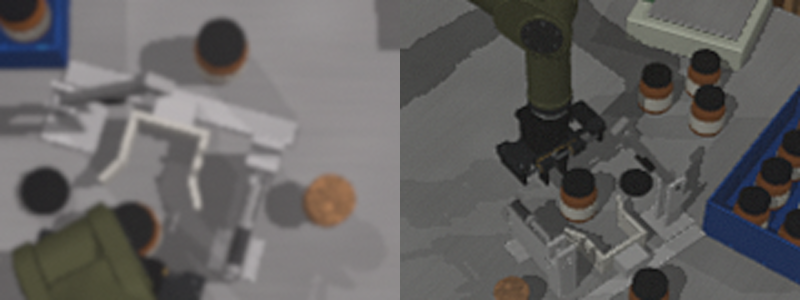

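jog_arm(motion=[[[-0.1,0.07,-0.01,0,0,0,0.655],[-0.22,0.07,-0.01,0,-0.02,0,0.655],[-0.22,0.07,-0.01,0,-0.024,0,0.655],[-0.22,0.07,-0.01,0,-0.024,0,0.655]]])

```text
time_s: 4.4
tool_pos: [0.4654, 0.1306, 0.0519]
tool_rot: [180.0, 4.4, 162.9]
force: [-0.6, -0.3, 0.3]
grip_width: 0.0301
grasp_force: 0.0
```

Run:
```python
from h import *
show([pose(-.13,.0045,.035,180,8),pose(-.1,.002,.035,180,12),pose(-.075,.0,.035,180,15),pose(-.06,.0,.035,180,15)])
```

```text
[0.4654 0.1306 0.0519] [180.    4.4 162.9] [-0.6 -0.3  0.3] [ 27.  11. -50. 119.  15.  51.  41.] 4.4
[-0.321, -0.046, 0.055] [0.0, -0.0199, 0.0002] | rows 1.0 tcp [0.495 0.117 0.049]
[-0.287, -0.025, 0.042] [-0.0, -0.0222, 0.0] | rows 1.0 tcp [0.522 0.106 0.049]
[-0.237, -0.02, 0.052] [0.0, -0.0167, -0.0] | rows 1.0 tcp [0.545 0.097 0.049]
[-0.145, -0.0, 0.039] [0.0, 0.0, 0.0] | rows 1.0 tcp [0.559 0.092 0.049]
```

jog_arm(motion=[[[-0.08,-0.02,0.015,0,-0.005,0,0.655],[-0.16,-0.04,0.03,0,-0.01,0,0.655],[-0.24,-0.045,0.04,0,-0.015,0,0.655],[-0.32,-0.045,0.05,0,-0.02,0,0.655]]])

```text
time_s: 4.8
tool_pos: [0.4945, 0.116, 0.0477]
tool_rot: [-180.0, 7.9, 162.9]
force: [-3.0, 0.4, 1.9]
grip_width: 0.03
grasp_force: 1.6
```

jog_arm(motion=[[[-0.08,-0.01,0.01,0,-0.006,0,0.655],[-0.16,-0.015,0.02,0,-0.012,0,0.655],[-0.22,-0.02,0.03,0,-0.018,0,0.655],[-0.29,-0.025,0.04,0,-0.022,0,0.655]]])

```text
time_s: 5.2
tool_pos: [0.5215, 0.1053, 0.0477]
tool_rot: [-180.0, 11.9, 163.0]
force: [-1.8, 0.9, 0.1]
grip_width: 0.0303
grasp_force: 0.9
```

Run:
```python
from h import *
show([pose(-.075,.0,.035,180,15),pose(-.06,.0,.035,180,15)])
from cell import env
import cv2
p,d=env.read_camera("top");q,_=env.read_camera("scene")
f=lambda a:cv2.resize(a,(400,400),interpolation=cv2.INTER_CUBIC)
cv2.imwrite("pics/c3.png",np.hstack([f(p[150:270,240:360]),f(q[140:240,270:370])])[:,:,::-1])
```

```text
[0.5215 0.1053 0.0477] [-180.    11.9  163. ] [-1.8  0.9  0.1] [ 25.  13. -47. 119.  24.  45.  37.] 5.2
[-0.243, -0.014, 0.043] [-0.0001, -0.0171, 0.0003] | rows 1.0 tcp [0.545 0.097 0.049]
[-0.145, -0.0, 0.039] [0.0, 0.0, 0.0] | rows 1.0 tcp [0.559 0.092 0.049]
```

View pics/c3.png

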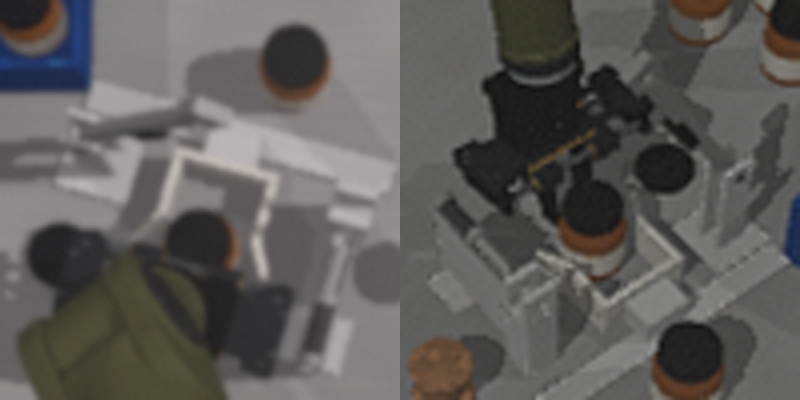

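jog_arm(motion=[[[-0.08,-0.005,0.015,0,-0.006,0,0.655],[-0.16,-0.01,0.03,0,-0.012,0,0.655],[-0.24,-0.014,0.043,0,-0.017,0,0.655]]])

```text
time_s: 5.6
tool_pos: [0.5448, 0.0968, 0.0487]
tool_rot: [-180.0, 15.0, 162.9]
force: [-1.1, 0.4, -0.7]
grip_width: 0.03
grasp_force: 0.7
```

jog_arm(motion=[[[-0.05,0,0.013,0,0,0,0.655],[-0.1,0,0.026,0,0,0,0.655]]])

```text
time_s: 5.8
tool_pos: [0.5546, 0.0938, 0.0487]
tool_rot: [-180.0, 14.9, 162.9]
force: [-0.6, 1.0, -0.4]
grip_width: 0.0299
grasp_force: 0.7
```

jog_arm(motion=[[[-0.03,0,0.008,0,0,0,0.655],[-0.05,0,0.013,0,0,0,0.655]]])

```text
time_s: 6.0
tool_pos: [0.5595, 0.0924, 0.0488]
tool_rot: [180.0, 14.9, 162.9]
force: [-1.5, 0.5, -0.5]
grip_width: 0.03
grasp_force: 0.7
```

Run:
```python
from h import *
show([pose(-.06,.0,.035,180,15)])
```

```text
[0.5595 0.0924 0.0488] [180.   14.9 162.9] [-1.5  0.5 -0.5] [ 24.  15. -45. 117.  29.  44.  35.] 6.0
[0.005, -0.002, 0.001] [0.0001, -0.0004, 0.0] | rows 1.0 tcp [0.559 0.092 0.049]
```

Not at the stop yet, so I'll creep forward and watch the force.

jog_arm(motion=[[[-0.02,0,0.005,0,0,0,0.655],[-0.03,0,0.008,0,0,0,0.655]]])

```text
time_s: 6.2
tool_pos: [0.561, 0.0918, 0.0482]
tool_rot: [-180.0, 14.8, 162.9]
force: [-5.1, 1.9, 0.4]
grip_width: 0.0301
grasp_force: 2.4
```

jog_arm(motion=[[[-0.02,0,0.005,0,0,0,0.655],[-0.03,0,0.008,0,0,0,0.655]]])

```text
time_s: 6.4
tool_pos: [0.5616, 0.0917, 0.0473]
tool_rot: [-179.9, 14.6, 163.0]
force: [-13.7, 3.5, 6.1]
grip_width: 0.0299
grasp_force: 6.2
```

jog_arm(motion=[[[-0.01,0,0.003,0,0,0,0.655],[-0.02,0,0.005,0,0,0,0.655]]])

```text
time_s: 6.6
tool_pos: [0.562, 0.0917, 0.047]
tool_rot: [-179.8, 14.4, 163.0]
force: [-19.1, 3.9, 10.7]
grip_width: 0.0301
grasp_force: 9.3
```

Run:
```python
from h import *
show([pose(-.12,.0,.036,180,15),pose(-.16,.0,.08,180,5),pose(-.15,.02,.17,150,0),pose(-.13,.05,.25,118,0),pose(-.12,.07,.34,90,0),pose(-.06,.08,.37,90,0),pose(0,.08,.37,90,0)])
```

```text
[0.562  0.0917 0.047 ] [-179.8   14.4  163. ] [-19.1   3.9  10.7] [ 24.  16. -45. 116.  29.  44.  35.] 6.6
[0.603, -0.002, -0.181] [-0.001, -0.0031, 0.0007] | rows 2.0 tcp [0.502 0.11  0.05 ]
[0.248, 0.0, -0.526] [0.0, 0.0556, 0.0] | rows 2.0 tcp [0.466 0.121 0.094]
[-0.19, 0.2, -0.887] [0.0073, 0.0271, 0.1666] | rows 4.0 tcp [0.482 0.137 0.184]
[-0.023, 0.36, -0.8] [0.0, -0.0, 0.1778] | rows 4.0 tcp [0.51  0.16  0.264]
[0.13, 0.182, -0.9] [0.0, -0.0, 0.1556] | rows 4.0 tcp [0.526 0.176 0.354]
[0.1, 0.6, -0.3] [0.0, 0.0, 0.0] | rows 2.0 tcp [0.586 0.168 0.384]
[0.0, 0.6, 0.0] [0.0, 0.0, 0.0] | rows 2.0 tcp [0.643 0.15  0.384]
```

jog_arm(motion=[[[0.2,0,-0.06,0,0,0,0.655],[0.6,0,-0.18,0,0,0,0.655],[0.7,0,-0.18,0,0,0,0.655],[0.7,0,-0.18,0,0,0,0.655]]])

```text
time_s: 7.0
tool_pos: [0.4975, 0.1115, 0.0485]
tool_rot: [-179.9, 15.0, 163.1]
force: [0.6, 0.6, -0.3]
grip_width: 0.0298
grasp_force: 0.0
```

jog_arm(motion=[[[0.25,0,-0.53,0,0.055,0,0.8],[0.25,0,-0.53,0,0.055,0,0.9],[0.25,0,-0.53,0,0.055,0,1]]])

```text
time_s: 7.3
tool_pos: [0.4655, 0.122, 0.0955]
tool_rot: [179.8, 5.3, 162.8]
force: [1.0, 0.1, 0.5]
grip_width: 0.0135
grasp_force: 0.0
```

jog_arm(motion=[[[-0.19,0.2,-0.88,0.007,0.027,0.167,1],[-0.19,0.2,-0.88,0.007,0.027,0.167,1],[-0.19,0.2,-0.88,0.007,0.027,0.167,1],[-0.19,0.2,-0.88,0.007,0.027,0.167,1]]])

```text
time_s: 7.7
tool_pos: [0.4807, 0.1375, 0.183]
tool_rot: [179.8, 0.2, 132.5]
force: [-0.8, -0.9, -0.6]
grip_width: 0.0004
grasp_force: 0.0
```

jog_arm(motion=[[[-0.02,0.36,-0.8,0,0,0.178,1],[-0.02,0.36,-0.8,0,0,0.178,1],[-0.02,0.36,-0.8,0,0,0.178,1],[-0.02,0.36,-0.8,0,0,0.178,1]]])

```text
time_s: 8.1
tool_pos: [0.508, 0.1608, 0.2625]
tool_rot: [179.8, 0.0, 100.5]
force: [-0.1, 0.1, -1.3]
grip_width: 0.0005
grasp_force: 0.0
```

jog_arm(motion=[[[0.13,0.18,-0.9,0,0,0.156,1],[0.13,0.18,-0.9,0,0,0.156,1],[0.13,0.18,-0.9,0,0,0.156,1],[0.13,0.18,-0.9,0,0,0.156,1]]])

```text
time_s: 8.5
tool_pos: [0.5232, 0.1769, 0.3526]
tool_rot: [179.7, -0.1, 72.4]
force: [-0.6, -0.2, 0.2]
grip_width: 0.0004
grasp_force: 0.0
```

Run:
```python
from h import *
show([pose(-.06,.08,.37,90,0),pose(0,.08,.37,90,0),pose(0,.08,.2865,90,0),pose(0,.045,.2865,90,0)])
from cell import env
import cv2
p,d=env.read_camera("top");q,_=env.read_camera("scene")
f=lambda a:cv2.resize(a,(400,400),interpolation=cv2.INTER_CUBIC)
cv2.imwrite("pics/c4.png",np.hstack([f(p[120:260,220:360]),f(q[120:240,260:380])])[:,:,::-1])
```

```text
[0.5232 0.1769 0.3526] [ 1.797e+02 -1.000e-01  7.240e+01] [-0.6 -0.2  0.2] [ 21.   8. -47.  85.   6.  89. -43.] 8.5
[0.103, 0.628, -0.311] [0.0014, -0.0004, -0.0027] | rows 2.0 tcp [0.586 0.168 0.384]
[0.0, 0.6, 0.0] [0.0, 0.0, 0.0] | rows 2.0 tcp [0.643 0.15  0.384]
[0.0, -0.0, 0.835] [0.0, 0.0, 0.0] | rows 2.0 tcp [0.643 0.15  0.3  ]
[-0.35, -0.0, -0.0] [0.0, 0.0, 0.0] | rows 1.0 tcp [0.633 0.117 0.3  ]
```

View pics/c4.png

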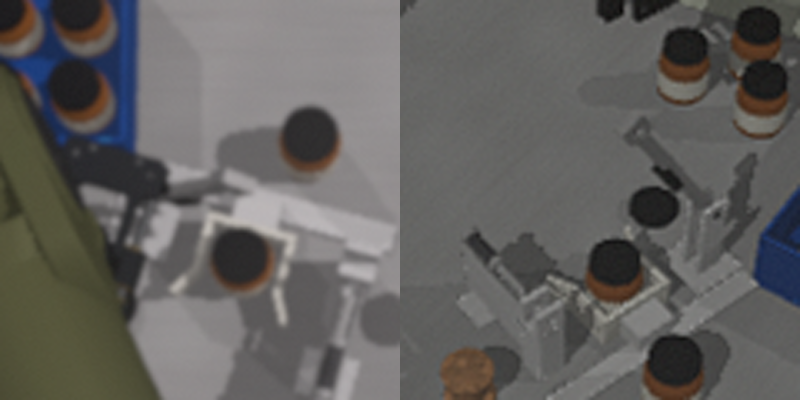

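jog_arm(motion=[[[0.1,0.63,-0.31,0,0,-0.003,1],[0.1,0.63,-0.31,0,0,-0.003,1],[0.1,0.63,-0.31,0,0,-0.003,1]]])

```text
time_s: 8.9
tool_pos: [0.5875, 0.1658, 0.382]
tool_rot: [179.9, -0.0, 73.1]
force: [0.7, -0.3, -0.4]
grip_width: 0.0002
grasp_force: 0.0
```

jog_arm(motion=[[[0,0.6,0,0,0,0,1],[0,0.6,0,0,0,0,1],[0,0.6,0,0,0,0,1]]])

```text
time_s: 9.2
tool_pos: [0.643, 0.1492, 0.3808]
tool_rot: [-179.9, 0.0, 73.1]
force: [-1.1, -0.1, -0.7]
grip_width: 0.0004
grasp_force: 0.0
```

jog_arm(motion=[[[0,0,0.5,0,0,0,1],[0,0,0.83,0,0,0,1],[0,0,0.83,0,0,0,1]]])

```text
time_s: 9.5
tool_pos: [0.6385, 0.1502, 0.2956]
tool_rot: [-179.7, 0.3, 73.4]
force: [0.6, 0.6, -0.6]
grip_width: 0.0006
grasp_force: 0.0
```

Run:
```python
from h import *
p=np.load('stand.npy')
x,e=tri([('top',(304,209.9)),('scene',(324.5,198.6))]);d=x-p[:3];c,s=np.cos(p[3]),np.sin(p[3]);print('jar',c*d[0]+s*d[1],-s*d[0]+c*d[1],d[2],e)
W=[pose(0,.045,.2865,90)]
for th,s_ in [(60,.205),(52,.203),(44,.201),(36,.199),(28,.196),(20,.192),(12,.188),(4,.185),(0,.185)]:
    t=np.radians(th);y=.12-s_*np.cos(t)+.008*np.sin(t);z=.105+s_*np.sin(t)+.008*np.cos(t)
    W.append(pose(0,y+.0095,z,90))
show(W)
```

```text
jar -0.02029801765862634 -0.00012796665862718163 0.07413134713653204 0.11402227230479411
[0.6385 0.1502 0.2956] [-179.7    0.3   73.4] [ 0.6  0.6 -0.6] [ 16.  24. -45.  75.  17.  88. -43.] 9.5
[-0.337, 0.044, -0.048] [-0.0018, 0.0015, 0.0025] | rows 1.0 tcp [0.633 0.117 0.3  ]
[-0.111, 0.0, -0.0] [0.0, 0.0, 0.0] | rows 1.0 tcp [0.63  0.106 0.301]
[-0.231, -0.0, 0.166] [0.0, 0.0, 0.0] | rows 1.0 tcp [0.623 0.084 0.284]
[-0.204, 0.0, 0.195] [0.0, 0.0, 0.0] | rows 1.0 tcp [0.617 0.064 0.264]
[-0.173, -0.0, 0.219] [0.0, 0.0, 0.0] | rows 1.0 tcp [0.612 0.048 0.242]
[-0.13, -0.0, 0.244] [0.0, 0.0, 0.0] | rows 1.0 tcp [0.608 0.036 0.218]
[-0.084, 0.0, 0.259] [0.0, 0.0, 0.0] | rows 1.0 tcp [0.606 0.028 0.192]
[-0.045, -0.0, 0.263] [0.0, 0.0, 0.0] | rows 1.0 tcp [0.604 0.023 0.166]
[-0.018, 0.0, 0.26] [0.0, 0.0, 0.0] | rows 1.0 tcp [0.604 0.022 0.14 ]
[-0.01, 0.0, 0.129] [0.0, 0.0, 0.0] | rows 1.0 tcp [0.604 0.021 0.127]
```

Measured in the stand frame, the jar is at (-0.020, 0.000), exactly in the nest. Next I push the bar along its arc.

jog_arm(motion=[[[-0.15,0.04,-0.05,-0.002,0.0015,0.0025,1],[-0.34,0.04,-0.05,-0.002,0.0015,0.0025,1],[-0.34,0.04,-0.05,-0.002,0.0015,0.0025,1]]])

```text
time_s: 9.8
tool_pos: [0.6371, 0.1135, 0.3094]
tool_rot: [179.2, -0.3, 72.5]
force: [0.2, -1.1, -0.0]
grip_width: 0.0001
grasp_force: 0.0
```

jog_arm(motion=[[[-0.06,0,0,0,0,0,1],[-0.11,0,0,0,0,0,1],[-0.22,0,0.08,0,0,0,1],[-0.34,0,0.165,0,0,0,1],[-0.34,0,0.165,0,0,0,1]]])

```text
time_s: 10.3
tool_pos: [0.6251, 0.0818, 0.2868]
tool_rot: [179.7, -0.2, 72.7]
force: [0.3, -0.3, 0.4]
grip_width: 0.0003
grasp_force: 0.0
```

Run:
```python
from h import *
W=[]
for th,s_ in [(44,.201),(36,.199),(28,.196)]:
    t=np.radians(th);y=.12-s_*np.cos(t)+.008*np.sin(t);z=.105+s_*np.sin(t)+.008*np.cos(t)
    W.append(pose(0,y+.0095,z,90))
show(W)
```

```text
[0.6251 0.0818 0.2868] [179.7  -0.2  72.7] [ 0.3 -0.3  0.4] [ 24.  20. -44.  81.  14.  85. -37.] 10.3
[-0.19, -0.026, 0.224] [0.0017, -0.0009, -0.0014] | rows 1.0 tcp [0.617 0.064 0.264]
[-0.173, -0.0, 0.219] [0.0, 0.0, 0.0] | rows 1.0 tcp [0.612 0.048 0.242]
[-0.13, -0.0, 0.244] [0.0, 0.0, 0.0] | rows 1.0 tcp [0.608 0.036 0.218]
```

jog_arm(motion=[[[-0.1,-0.02,0.11,0.0015,0,0,1],[-0.19,-0.025,0.22,0.0015,0,0,1],[-0.28,-0.025,0.33,0.0015,0,0,1],[-0.36,-0.025,0.44,0.0015,0,0,1]]])

```text
time_s: 10.7
tool_pos: [0.6128, 0.05, 0.2433]
tool_rot: [179.9, -0.3, 72.8]
force: [-0.1, 0.2, 2.6]
grip_width: 0.0001
grasp_force: 0.7
```

Run:
```python
from h import *
W=[]
for th,s_ in [(28,.196),(20,.192),(12,.188),(4,.185)]:
    t=np.radians(th);y=.12-s_*np.cos(t)+.008*np.sin(t);z=.105+s_*np.sin(t)+.008*np.cos(t)
    W.append(pose(0,y+.0095,z,90))
show(W)
from cell import env
import cv2
p,d=env.read_camera("top");q,_=env.read_camera("scene")
f=lambda a:cv2.resize(a,(400,400),interpolation=cv2.INTER_CUBIC)
cv2.imwrite("pics/c5.png",np.hstack([f(p[120:260,240:380]),f(q[120:240,260:380])])[:,:,::-1])
```

```text
[0.6128 0.05   0.2433] [179.9  -0.3  72.8] [-0.1  0.2  2.6] [ 28.  19. -43.  87.  13.  79. -34.] 10.7
[-0.153, -0.002, 0.251] [0.0007, -0.0015, -0.0006] | rows 1.0 tcp [0.608 0.036 0.218]
[-0.084, 0.0, 0.259] [0.0, 0.0, 0.0] | rows 1.0 tcp [0.606 0.028 0.192]
[-0.045, -0.0, 0.263] [0.0, 0.0, 0.0] | rows 1.0 tcp [0.604 0.023 0.166]
[-0.018, 0.0, 0.26] [0.0, 0.0, 0.0] | rows 1.0 tcp [0.604 0.022 0.14 ]
```

View pics/c5.png

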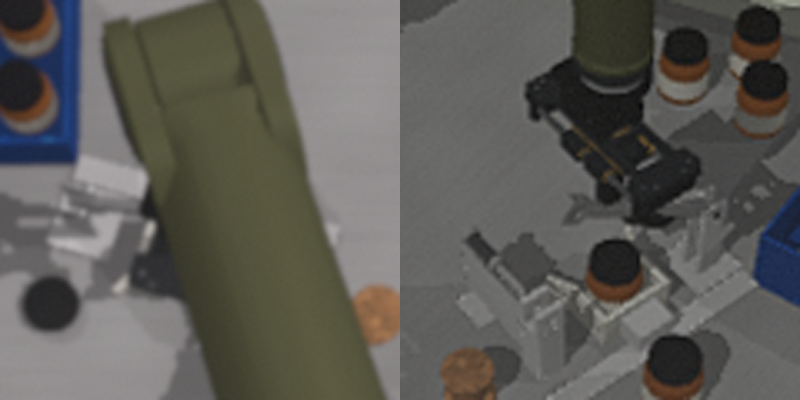

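jog_arm(motion=[[[-0.08,0,0.125,0,0,0,1],[-0.15,0,0.25,0,0,0,1],[-0.2,0,0.38,0,0,0,1],[-0.24,0,0.51,0,0,0,1],[-0.26,0,0.64,0,0,0,1]]])

```text
time_s: 11.3
tool_pos: [0.6055, 0.0259, 0.179]
tool_rot: [179.9, -0.3, 72.8]
force: [-0.0, -0.6, 2.6]
grip_width: 0.0006
grasp_force: 0.6
```

Run:
```python
from h import *
W=[]
for th,s_ in [(12,.188),(4,.185),(0,.185),(-2,.185)]:
    t=np.radians(th);y=.12-s_*np.cos(t)+.008*np.sin(t);z=.105+s_*np.sin(t)+.008*np.cos(t)
    W.append(pose(0,y+.0095,z,90))
show(W)
```

```text
[0.6055 0.0259 0.179 ] [179.9  -0.3  72.8] [-0.  -0.6  2.6] [ 30.  20. -42.  93.  14.  72. -32.] 11.3
[-0.03, -0.003, 0.131] [0.0007, -0.0015, -0.0006] | rows 1.0 tcp [0.604 0.023 0.166]
[-0.018, 0.0, 0.26] [0.0, 0.0, 0.0] | rows 1.0 tcp [0.604 0.022 0.14 ]
[-0.01, 0.0, 0.129] [0.0, 0.0, 0.0] | rows 1.0 tcp [0.604 0.021 0.127]
[-0.002, -0.0, 0.065] [0.0, 0.0, 0.0] | rows 1.0 tcp [0.604 0.02  0.121]
```

jog_arm(motion=[[[-0.03,0,0.13,0,0,0,1],[-0.04,0,0.26,0,0,0,1],[-0.05,0,0.36,0,0,0,1],[-0.05,0,0.44,0,0,0,1],[-0.05,0,0.5,0,0,0,1]]])

```text
time_s: 11.8
tool_pos: [0.6044, 0.0223, 0.1296]
tool_rot: [179.9, -0.3, 72.8]
force: [-0.9, -1.1, 1.3]
grip_width: 0.0007
grasp_force: 0.5
```

jog_arm(motion=[[[0,0,0.02,0,0,0,1],[0,0,0.04,0,0,0,1]]])

```text
time_s: 12.0
tool_pos: [0.6045, 0.0225, 0.1274]
tool_rot: [179.9, -0.3, 72.8]
force: [-5.7, -1.6, 14.0]
grip_width: 0.0005
grasp_force: 6.9
```

jog_arm(motion=[[[0,0,0.02,0,0,0,1],[0,0,0.03,0,0,0,1]]])

```text
time_s: 12.2
tool_pos: [0.6046, 0.0225, 0.1272]
tool_rot: [179.8, -0.2, 72.8]
force: [-11.9, -2.0, 24.3]
grip_width: 0.0006
grasp_force: 12.3
```

Run:
```python
from h import *
W=[pose(0,-.06,.2,90),pose(-.07,-.11,.2,90),pose(-.165,-.12,.2,90),pose(-.165,-.12,.14,90),pose(-.165,-.12,.102,90)]
show(W);print(np.hypot(*W[-1][0][:2]))
```

```text
[0.6046 0.0225 0.1272] [179.8  -0.2  72.8] [-11.9  -2.   24.3] [ 29.  22. -42.  96.  16.  67. -33.] 12.2
[-0.063, -0.001, -0.868] [0.001, -0.0012, -0.0004] | rows 2.0 tcp [0.602 0.016 0.214]
[-0.5, -0.7, -0.0] [0.0, 0.0, 0.0] | rows 2.0 tcp [ 0.521 -0.011  0.214]
[-0.1, -0.95, -0.0] [0.0, 0.0, 0.0] | rows 2.0 tcp [0.427 0.007 0.214]
[0.0, -0.0, 0.6] [0.0, 0.0, 0.0] | rows 2.0 tcp [0.427 0.007 0.154]
[0.0, -0.0, 0.38] [0.0, 0.0, 0.0] | rows 1.0 tcp [0.427 0.007 0.116]
0.42695652133312506
```

jog_arm(motion=[[[0,0,-0.4,0,0,0,1],[0,0,-0.8,0,0,0,1],[0,0,-0.9,0,0,0,1]]])

```text
time_s: 12.5
tool_pos: [0.6069, 0.0229, 0.2188]
tool_rot: [179.4, -0.5, 72.9]
force: [0.9, 0.9, -0.3]
grip_width: 0.0006
grasp_force: 0.0
```

Run:
```python
from h import *
W=[pose(-.07,-.11,.2,90),pose(-.165,-.12,.19,90),pose(-.165,-.12,.14,90),pose(-.165,-.12,.102,90)]
show(W)
```

```text
[0.6069 0.0229 0.2188] [179.4  -0.5  72.9] [ 0.9  0.9 -0.3] [ 31.  18. -43.  90.  12.  76. -31.] 12.5
[-0.578, -0.725, 0.036] [0.0035, -0.0026, -0.0003] | rows 2.0 tcp [ 0.521 -0.011  0.214]
[-0.1, -0.95, 0.1] [0.0, 0.0, 0.0] | rows 2.0 tcp [0.427 0.007 0.204]
[0.0, -0.0, 0.5] [0.0, 0.0, 0.0] | rows 1.0 tcp [0.427 0.007 0.154]
[0.0, -0.0, 0.38] [0.0, 0.0, 0.0] | rows 1.0 tcp [0.427 0.007 0.116]
```

jog_arm(motion=[[[-0.58,-0.72,0.04,0.003,-0.003,0,1],[-0.58,-0.72,0.04,0.003,-0.003,0,1],[-0.58,-0.72,0.04,0.003,-0.003,0,1]]])

```text
time_s: 12.8
tool_pos: [0.5134, -0.0148, 0.2073]
tool_rot: [-179.4, 0.6, 72.6]
force: [1.0, -2.0, -1.0]
grip_width: 0.0005
grasp_force: 0.0
```

jog_arm(motion=[[[-0.1,-0.5,0.05,0,0,0,1],[-0.1,-0.95,0.1,0,0,0,1],[-0.1,-0.95,0.1,0,0,0,1],[-0.1,-0.95,0.1,0,0,0,1]]])

```text
time_s: 13.2
tool_pos: [0.4248, 0.0062, 0.2001]
tool_rot: [-179.8, 0.3, 72.9]
force: [0.2, -0.8, -0.0]
grip_width: 0.0007
grasp_force: 0.0
```

Run:
```python
from h import *
W=[pose(-.165,-.12,.14,90),pose(-.165,-.12,.102,90)]
show(W)
from cell import env
import cv2
p,d=env.read_camera("top");q,_=env.read_camera("scene")
f=lambda a:cv2.resize(a,(400,400),interpolation=cv2.INTER_CUBIC)
cv2.imwrite("pics/c6.png",np.hstack([f(p[170:270,280:380]),f(q[155:245,255:345])])[:,:,::-1])
```

```text
[0.4248 0.0062 0.2001] [-179.8    0.3   72.9] [ 0.2 -0.8 -0. ] [ 43.  -8. -43. 114.  -6.  72. -15.] 13.2
[0.021, 0.018, 0.461] [-0.0011, 0.0019, -0.0002] | rows 1.0 tcp [0.427 0.007 0.154]
[0.0, -0.0, 0.38] [0.0, 0.0, 0.0] | rows 1.0 tcp [0.427 0.007 0.116]
```

View pics/c6.png

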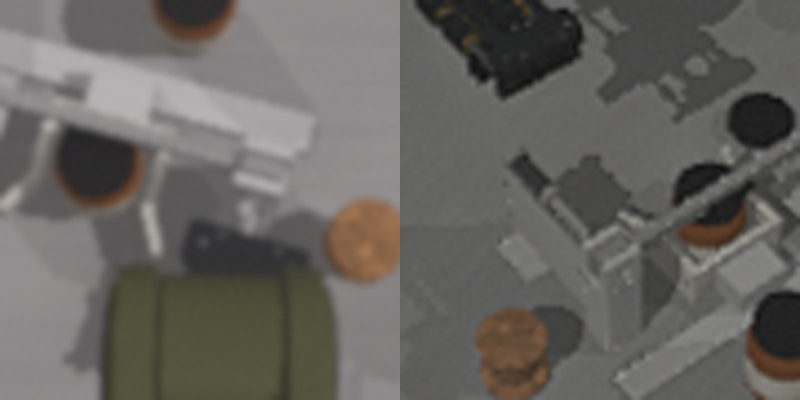

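jog_arm(motion=[[[0.02,0.02,0.25,0,0.002,0,1],[0.02,0.02,0.46,0,0.002,0,1],[0.02,0.02,0.46,0,0.002,0,1]]])

```text
time_s: 13.6
tool_pos: [0.4261, 0.0077, 0.1515]
tool_rot: [-179.3, -0.2, 72.9]
force: [-0.7, 0.0, 0.3]
grip_width: 0.0002
grasp_force: 0.0
```

Run:
```python
from h import *
W=[pose(-.165,-.12,.102,90),pose(-.15,-.12,.102,90)]
show(W)
```

```text
[0.4261 0.0077 0.1515] [-179.3   -0.2   72.9] [-0.7  0.   0.3] [ 42.  -5. -44. 118.  -4.  66. -17.] 13.6
[-0.002, 0.012, 0.355] [-0.0037, -0.0012, -0.0003] | rows 1.0 tcp [0.427 0.007 0.116]
[0.0, 0.15, 0.0] [0.0, 0.0, 0.0] | rows 1.0 tcp [0.441 0.003 0.116]
```

jog_arm(motion=[[[0,0.01,0.18,-0.0035,-0.001,0,1],[0,0.01,0.35,-0.0035,-0.001,0,1],[0,0.01,0.35,-0.0035,-0.001,0,1],[0,0.01,0.35,-0.0035,-0.001,0,1]]])

```text
time_s: 14.0
tool_pos: [0.4286, 0.0074, 0.1194]
tool_rot: [179.7, -0.0, 72.8]
force: [0.0, 0.4, -0.7]
grip_width: 0.0006
grasp_force: 0.0
```

Run:
```python
from h import *
W=[pose(-.15,-.12,.103,90)]
show(W)
```

```text
[0.4286 0.0074 0.1194] [179.7  -0.   72.8] [ 0.   0.4 -0.7] [ 42.  -2. -45. 120.  -2.  61. -19.] 14.0
[-0.005, 0.134, 0.025] [0.0015, -0.0001, -0.0004] | rows 1.0 tcp [0.441 0.003 0.117]
```

jog_arm(motion=[[[0,0.05,0.03,0.0015,0,0,1],[0,0.09,0.03,0.0015,0,0,1],[0,0.13,0.03,0.0015,0,0,1],[0,0.13,0.03,0.0015,0,0,1]]])

```text
time_s: 14.4
tool_pos: [0.4409, 0.0032, 0.116]
tool_rot: [180.0, 0.0, 72.8]
force: [-0.1, 0.6, 0.3]
grip_width: 0.0006
grasp_force: 0.0
```

Run:
```python
from h import *
W=[pose(-.13,-.12,.103,90),pose(-.11,-.12,.103,90)]
show(W)
```

```text
[0.4409 0.0032 0.116 ] [180.    0.   72.8] [-0.1  0.6  0.3] [ 42.   0. -45. 119.   0.  61. -21.] 14.4
[-0.0, 0.204, -0.01] [0.0002, 0.0001, -0.0005] | rows 1.0 tcp [ 0.46  -0.003  0.117]
[0.0, 0.2, 0.0] [0.0, 0.0, 0.0] | rows 1.0 tcp [ 0.479 -0.009  0.117]
```

jog_arm(motion=[[[0,0.05,-0.01,0,0,0,1],[0,0.1,-0.01,0,0,0,1],[0,0.15,-0.01,0,0,0,1],[0,0.2,-0.01,0,0,0,1]]])

```text
time_s: 14.8
tool_pos: [0.4593, -0.0025, 0.1165]
tool_rot: [-180.0, 0.0, 72.8]
force: [-0.8, 0.9, 0.9]
grip_width: 0.0007
grasp_force: 0.7
```

jog_arm(motion=[[[0,0.05,0,0,0,0,1],[0,0.1,0,0,0,0,1],[0,0.15,0,0,0,0,1]]])

```text
time_s: 15.1
tool_pos: [0.4738, -0.0069, 0.1166]
tool_rot: [-180.0, 0.0, 72.8]
force: [-1.0, 1.2, 1.1]
grip_width: 0.0005
grasp_force: 0.7
```

Run:
```python
from h import *
W=[pose(-.10,-.12,.103,90),pose(-.09,-.12,.103,90)]
show(W)
from cell import env
import cv2
q,_=env.read_camera("scene")
cv2.imwrite("pics/c7.png",cv2.resize(q[165:235,260:340],(640,560),interpolation=cv2.INTER_CUBIC)[:,:,::-1])
```

```text
[ 0.4738 -0.0069  0.1166] [-180.     0.    72.8] [-1.   1.2  1.1] [ 41.   6. -45. 114.   5.  62. -23.] 15.1
[-0.001, 0.159, -0.005] [-0.0001, 0.0002, -0.0004] | rows 1.0 tcp [ 0.489 -0.012  0.117]
[0.0, 0.1, 0.0] [0.0, 0.0, 0.0] | rows 1.0 tcp [ 0.499 -0.015  0.117]
```

View pics/c7.png

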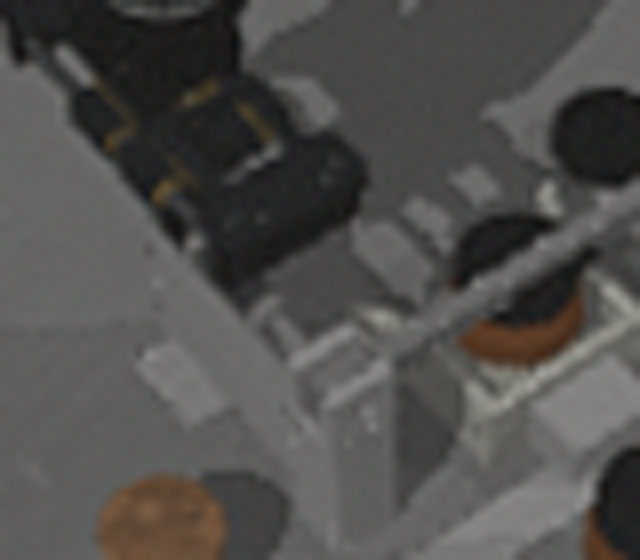

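jog_arm(motion=[[[0,0.04,0,0,0,0,1],[0,0.08,0,0,0,0,1],[0,0.12,0,0,0,0,1]]])

```text
time_s: 15.45
tool_pos: [0.4851, -0.0106, 0.1166]
tool_rot: [-180.0, 0.0, 72.8]
force: [-1.3, 0.7, -0.8]
grip_width: 0.0006
grasp_force: 0.6
```

jog_arm(motion=[[[0,0.04,0,0,0,0,1],[0,0.08,0,0,0,0,1]]])

```text
time_s: 15.65
tool_pos: [0.4928, -0.0129, 0.1166]
tool_rot: [-180.0, 0.0, 72.8]
force: [-0.7, 0.4, 0.4]
grip_width: 0.0004
grasp_force: 0.6
```

jog_arm(motion=[[[0,0.03,0,0,0,0,1],[0,0.05,0,0,0,0,1]]])

```text
time_s: 15.85
tool_pos: [0.4976, -0.0144, 0.1166]
tool_rot: [-180.0, 0.0, 72.8]
force: [-0.9, 1.7, 0.5]
grip_width: 0.0005
grasp_force: 0.6
```

jog_arm(motion=[[[0,0.03,0,0,0,0,1],[0,0.04,0,0,0,0,1]]])

```text
time_s: 16.05
tool_pos: [0.5014, -0.0156, 0.1166]
tool_rot: [-180.0, 0.0, 72.8]
force: [-1.7, 0.7, -0.3]
grip_width: 0.0002
grasp_force: 0.6
```

jog_arm(motion=[[[0,0.02,0,0,0,0,1],[0,0.03,0,0,0,0,1]]])

```text
time_s: 16.25
tool_pos: [0.5037, -0.0163, 0.1165]
tool_rot: [-179.9, 0.1, 72.8]
force: [-2.8, 2.3, 0.6]
grip_width: 0.0004
grasp_force: 1.6
```

jog_arm(motion=[[[0,0.02,0,0,0,0,1],[0,0.03,0,0,0,0,1]]])

```text
time_s: 16.45
tool_pos: [0.5039, -0.0163, 0.1162]
tool_rot: [-179.6, 0.1, 72.9]
force: [-10.1, 4.0, 7.7]
grip_width: 0.0005
grasp_force: 5.8
```

jog_arm(motion=[[[0,0.02,0,0,0,0,1],[0,0.03,0,0,0,0,1]]])

```text
time_s: 16.65
tool_pos: [0.504, -0.0163, 0.1159]
tool_rot: [-179.2, 0.2, 72.9]
force: [-19.3, 5.5, 15.3]
grip_width: 0.0005
grasp_force: 9.8
```

jog_arm(motion=[[[0,-0.1,0,0,0,0,1],[0,-0.25,-0.02,0,0,0,1],[0,-0.3,-0.4,0,0,0,1],[0,-0.4,-0.9,0,0,0,1]]])

```text
time_s: 17.05
tool_pos: [0.4703, -0.007, 0.2049]
tool_rot: [-179.8, 0.1, 72.8]
force: [1.0, -1.2, 1.1]
grip_width: 0.0006
grasp_force: 0.0
```

jog_arm(motion=[[[0,-0.1,-0.5,0,0,0,1],[0.2,-0.2,-1.0,0,0,0,1],[0.6,-0.2,-1.0,0,0,0,1],[0.9,-0.2,-1.0,0,0,0,1]]])

```text
time_s: 17.45
tool_pos: [0.481, 0.0873, 0.3086]
tool_rot: [179.6, 0.0, 72.8]
force: [0.6, 0.6, -1.0]
grip_width: 0.0006
grasp_force: 0.0
```

Run:
```python
from h import *
show([])
from cell import env
import cv2
p,d=env.read_camera("top");q,_=env.read_camera("scene")
f=lambda a:cv2.resize(a,(400,400),interpolation=cv2.INTER_CUBIC)
cv2.imwrite("pics/c8.png",np.hstack([f(p[170:270,290:390]),f(q[165:235,265:335])])[:,:,::-1])
for n,s,o in (('top',4,(290,170)),('scene',400/70,(265,165))):
    for x in (-.077,-.017): print(n,x,((proj(n,world(np.load('stand.npy')*[1,1,0,1],(x,-.12,.105)))[0]-o)*s).round())
```

```text
[0.481  0.0873 0.3086] [179.6   0.   72.8] [ 0.6  0.6 -1. ] [ 40.  -2. -51.  97.  -2.  84. -28.] 17.45
top -0.077 [193. 276.]
top -0.017 [216. 195.]
scene -0.077 [144. 199.]
scene -0.017 [198. 258.]
```

View pics/c8.png

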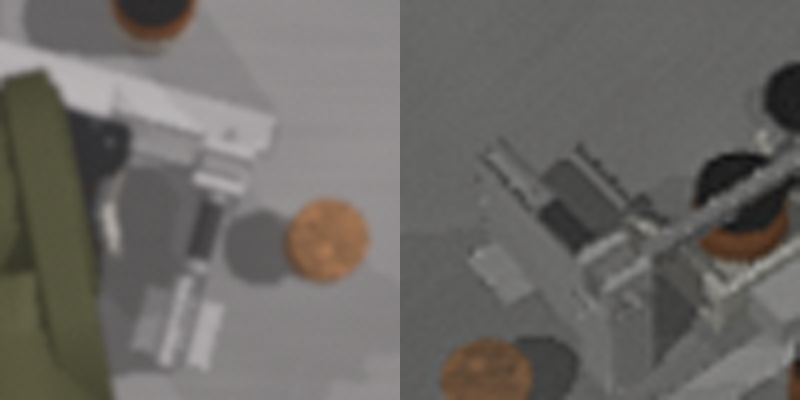

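The pin grip now sits against the near ear: its rear is at top (192,278), where a home pin predicts (193,276). The bar is down and the jar is in the nest, so I'm handing in.

```bash
python3 -c "
from cell import env
print(env.sign_off())"
```

```text
the job is handed in; nothing more can be done
None
```

The job is handed in at 17.5 s on the robot's clock: the jar is against the nest stop, the keeper bar is down between the ears, the pin's collar is home against the near ear, and the arm touched nothing else.

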